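# Tip the refill carton over into its outline on the scoop mat

### The arm

A 6-joint arm with a two-finger parallel gripper is mounted at the origin on the work surface. World frame = base frame: x ahead of the robot, y to its left, z up, the work surface at z = 0. Lengths are in m, angles in degrees, forces in N, time in s.
With the tool pointing down it reaches from about 0.35 to 0.875 m from the base axis. Payload 4.2 kg.
Tool frame: the origin (TCP) lies at the very end of the fingers, on their centre line; the grasp point (between the pads) lies 19 mm behind it; z points along the fingers, y is the line along which they close (so a half turn about z gives the same grasp; the last joint's range is limited). The gripper opens to 87 mm and grips with 3 to 60 N. Pads are 19 mm wide; open, the fingers measure 117 mm over their backs; the gripper's body (75 mm by 190 mm) begins 51 mm behind the grasp point.
Start: joints at [-53.766, 22.042, 0.453, 0, -68.411, -14.817], TCP at [0.228, -0.582, 0.223] pointing down, gripper open.
Joint ranges: [-179.83, 179.83], [-69.29, 118.12], [-61.27, 80.66], [-181.25, 117.63], [-171.15, -9.14], [-177.46, 177.46]. Speed limits (degrees/s): [159.86, 159.86, 180, 180, 180, 180].

### API

Orientations are given as a 3x3 rotation matrix whose columns are the frame's x, y, z axes.
In Python, from station import * gives the robot as it stands.
- The arm moves only by the shell command python3 -m pendant 'ROWS'. ROWS is JSON, a list of rows, each an object of numbers: "x", "y", "z": the shift along the world's x, y, z normalised to -1 to 1, where 1 is 250 mm; "rx", "ry", "rz": the turn, a rotation vector about the world's x, y, z normalised to -1 to 1, where 1 is 180 degrees; "claw": the opening, from 0 (shut) to 1 (fully open). A call has exactly 8 rows; each row is the pose to reach, as a shift and turn from the pose commanded when the call began, turning the shorter way round; what a row does not reach only later rows make up. A row lasts 1/8 s, in which the tool goes at most 62.5 mm and 10.7 degrees, less where a joint would pass 70% of its speed; a pose out of reach is approached as far as the arm can. A call with a number of a shift or a turn outside -1 to 1 is refused whole. A call with a gripper value outside its range is refused whole. The fingers move at their own pace and stop on an object; the grip force is fixed at half the most. Time passes only in rows, so rows that repeat a pose let the fingers close, or fill a call up. It gives the time, the measured TCP pose, the force, the opening and the grip force at its end, in the units of the state.
- sense(): the state, without advancing time (a new reading comes with each control period).
- capture(name): name is "scene" or "top" or "wrist"; returns a dict with "color" (480x640x3 uint8, red, green, blue), "mtx" (3x3 intrinsics, pixels), "world_to_cam" (4x4, takes a point from world to camera coordinates). Camera axes: x right, y up, looking along -z (the intrinsics and any distortion apply to the point x, -y, -z); pixel columns grow to the right and rows downward; lengths in m; the calibration is good to about 2 mm. A picture is of the moment at which its call begins. There is no depth.
- finish_job(): hands the job in; it is judged then, once.
Trained networks look in a picture, given as the dict that the camera call returned (one of the last four; its "shot" number tells which), for a name from the list of things; names that differ only in an ending like _2 or _b are one class to them, and where a whole thing is asked for, a point or a joint stands for the part that bears it (a point fixed in the world has none). Each returns a list of dicts, best first, with "conf" (0 to 1); they miss things now and then, are a little off and sometimes report something else, mostly with a low value. They report only what shows in the picture. A call takes as long as a camera call. They do not tell look-alikes from the thing itself.
- search_frame(picture, label): "centre" ([column, row] in pixels, amid what is visible of it).
- regions_of(picture, label): "region" (480x640 bool, what is visible of it) and "centre" ([column, row] in pixels, amid what is visible of it).
The state is a dict: "time_s": time; "joints": joint angles; "joint_velocities": joint speeds; "effort": joint torques, N m; "tcp_pos": TCP position; "ee_rot": TCP orientation; "wrist_force": force on the tool from outside, world axes, zero at the start; "moment": the same for the moment, N m; "gripper_width": opening from 0.0 (shut) to 1.0 (fully open); "gripper_force": force on a finger pad.
Only numpy, scipy, OpenCV 4.12 (cv2) and the standard library are available. Lean on these libraries where they do the work, as an engineer would, in place of code of your own. Each camera call takes 0.05 s, during which the arm holds its last target. There are 200 camera calls.

### The job

The cardboard refill carton standing at one end of the scoop mat has to lie flat inside the white outline in the middle of the mat, ready to be opened. Push it high up with the fingertips so that it topples onto its broad face, away from its end of the mat and onto the outlined place, and push it along as needed until it lies wholly inside the outline. Only push, do not grip or lift it, and leave the cat figurine at the other end and the scoop where they are.

Things in the scene. Friction and masses are not known exactly. Their poses are not given: they have to be found in the camera images.
- mat: flat grey silicone mat fixed to the console, 190 (x) x 440 (y) x 3 mm; origin centred on its underside. Centred on it a white rectangular outline (4 mm line, marking only) measures 150 mm along x and 220 mm along y inside the line, so its ends lie at y = -110 and +110 mm. The carton stands on the mat outside one end (+y or -y). A fixed organiser and canister, 130 mm high, stand at x > 140 mm
- carton: closed cardboard carton, about 0.2 kg, 85 (x) x 55 (y) x 150 mm (z); origin at the centre of its underside, z up its height. Its broad faces look along its +y and -y along the mat. It starts standing on the mat (underside 3 mm above the console). Pushed near its foot it slides; pushed near its top it tips over the foot edge on the far side, falling once leaned 20 degrees; lying it is 55 mm high
- foot_a (a point): point on the carton's underside at mid thickness, at its narrow side x = -42.5 mm (carton frame)
- foot_b (a point): point on the carton's underside at mid thickness, at its narrow side x = +42.5 mm
- head_a (a point): point on the carton's top at mid thickness, at x = -42.5 mm (150 mm above foot_a)
- head_b (a point): point on the carton's top at mid thickness, at x = +42.5 mm (150 mm above foot_b)
- cat: white ceramic seated cat figurine, loose, 0.3 kg, 126 mm high on a round base of 60 mm diameter; origin at the centre of its underside; stands on the mat at the end opposite the carton
- scoop: coral plastic scoop lying on the console between the robot and the mat, loose: an open pan 75 (x) x 95 (y) x 28 mm high with a round 16 mm handle reaching to 158 mm along its -y; origin under the centre of the pan
Things that resemble listed ones, but are neither listed nor needed, are in the scene too. What is shaped like the carton but black, green or purple is not meant.

How it is judged (in metres and radians):
On the way:
1. the carton has toppled onto a broad face, its top pointing away from its end of the mat ((angle between carton's own y axis and vertical below 0.08 rad or angle between carton's own y axis and vertical above 3.06 rad) and height (world z) of each of foot_a, head_a below 0.04 m and ((y of foot_a in the frame of mat above 0 m and y of head_a in the frame of mat below 0.06 m) or (y of foot_a in the frame of mat below 0 m and y of head_a in the frame of mat above -0.06 m))), for 0.2 s.
At the end, for the whole second after the job is handed in: the carton lies at rest on a broad face (within 0.08 rad) on the mat, its four foot and head points inside the outline (its 4 mm line included); the cat stands within 20 mm of where it was and the scoop lies within 30 mm of where it was ((angle between carton's own y axis and vertical below 0.08 rad or angle between carton's own y axis and vertical above 3.06 rad) and height (world z) of each of foot_a, head_a below 0.04 m and x of foot_a in the frame of mat between -0.079 and 0.079 m and y of foot_a in the frame of mat between -0.114 and 0.114 m and x of foot_b in the frame of mat between -0.079 and 0.079 m and y of foot_b in the frame of mat between -0.114 and 0.114 m and x of head_a in the frame of mat between -0.079 and 0.079 m and y of head_a in the frame of mat between -0.114 and 0.114 m and x of head_b in the frame of mat between -0.079 and 0.079 m and y of head_b in the frame of mat between -0.114 and 0.114 m and linear speed of carton below 0.02 m/s and angular speed of carton below 0.2 rad/s and distance of cat from where it was at the start of the episode below 0.02 m and angle between cat's own z axis and vertical below 0.1 rad and distance of scoop from where it was at the start of the episode below 0.03 m); the robot touches nothing.
It fails at once if the carton is lifted or carried (all of it more than about 15 mm off the mat) (height (world z) of each of foot_a, foot_b, head_a, head_b above 0.045 m or (angle between carton's own z axis and vertical below 0.3 rad and height (world z) of each of foot_a, foot_b above 0.02 m)).
It fails at once if the cat is shifted 20 mm or tipped (distance of cat from where it was at the start of the episode above 0.02 m or angle between cat's own z axis and vertical above 0.3 rad).
It fails at once if the scoop is shifted 30 mm (distance of scoop from where it was at the start of the episode above 0.03 m).
It also fails if it takes over 45 s, if anything falls off the work surface, if the arm or the gripper's body presses on something with over 40 N, if the wrist force passes 120 N, or if a joint passes its speed limit or range.

## Working session

There is one attempt and no reset: what is moved stays moved. The work goes in short steps, Python scripts to look and compute and a shell command to move; the robot and the scene stay as the last step left them, time stands still between calls to the robot, and variables do not carry over. Pictures are saved under pics/ and viewed, at most 10 in all, crops included, and the job is handed in when it is done.

```bash
mkdir -p pics; cat > h.py <<'E'
from station import *
import numpy as np, cv2
def ray(c,p):
    K=np.array(c["mtx"]);T=np.array(c["world_to_cam"]);R=T[:3,:3];o=-R.T@T[:3,3]
    u=np.linalg.solve(K,[p[0],p[1],1.]);return o,R.T@np.array([u[0],-u[1],-u[2]])
def onz(c,p,z):
    o,d=ray(c,p);return o+d*(z-o[2])/d[2]
def proj(c,P):
    K=np.array(c["mtx"]);T=np.array(c["world_to_cam"]);q=T[:3,:3]@np.array(P)+T[:3,3]
    v=K@np.array([q[0],-q[1],-q[2]]);return v[:2]/v[2]
def save(c,n): cv2.imwrite("pics/"+n,cv2.cvtColor(c["color"],cv2.COLOR_RGB2BGR))
E
python3 - <<'E'
from h import *
for n in("scene","top"):
    c=capture(n);save(c,n+"0.png")
    for l in("carton","cat","scoop","mat"):
        for r in regions_of(c,l)[:4]:
            m=r["region"];ys,xs=np.nonzero(m)
            print(n,l,round(r["conf"],2),np.round(r["centre"]),xs.min(),xs.max(),ys.min(),ys.max(),np.round(onz(c,r["centre"],.003),3))
E
```

```text
scene carton 0.97 [371. 183.] 351 397 157 224 [0.327 0.563 0.003]
scene carton 0.83 [438. 213.] 412 468 174 257 [0.545 0.502 0.003]
scene carton 0.82 [308. 213.] 284 332 173 252 [0.276 0.328 0.003]
scene carton 0.71 [269. 366.] 251 297 320 402 [ 0.506 -0.101  0.003]
scene cat 0.67 [270. 370.] 251 298 320 402 [ 0.513 -0.106  0.003]
scene scoop 0.71 [380. 242.] 357 415 198 290 [0.486 0.305 0.003]
scene scoop 0.56 [277. 275.] 224 311 248 317 [0.373 0.086 0.003]
scene mat 0.83 [323. 340.] 202 435 245 442 [ 0.546 -0.01   0.003]
top carton 0.83 [268. 196.] 249 287 168 228 [0.572 0.212 0.003]
top carton 0.73 [252. 303.] 230 276 278 331 [0.352 0.246 0.003]
top carton 0.71 [176. 262.] 143 209 232 289 [0.439 0.399 0.003]
top carton 0.65 [182. 178.] 153 209 148 211 [0.616 0.392 0.003]
top cat 0.56 [437. 207.] 418 452 191 224 [ 0.541 -0.139  0.003]
top scoop 0.79 [331. 289.] 302 402 270 307 [0.377 0.085 0.003]
top mat 0.71 [355. 215.] 241 454 168 259 [0.527 0.031 0.003]
```

View pics/scene0.png

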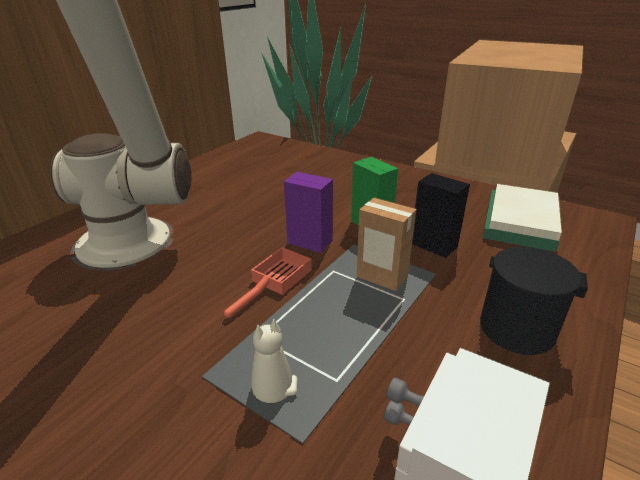

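View pics/top0.png

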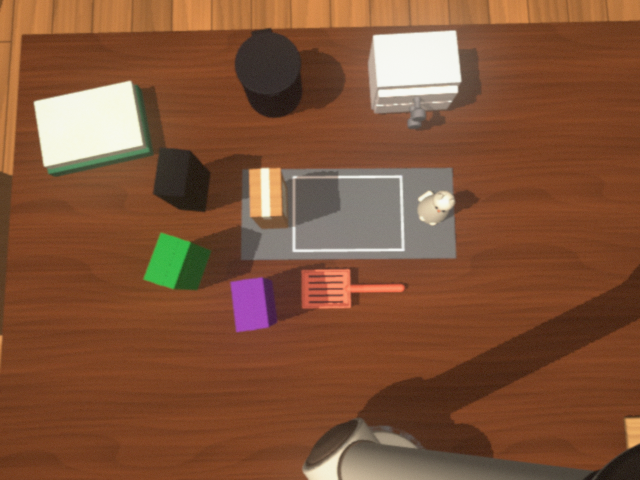

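The brown carton (scene 385,245; top 268,196) stands at the mat's +y end. The look-alikes are purple (252,303), green (176,262) and black (182,178), so brown is the one meant. The cat is at (437,207), the scoop at (331,289).

```bash
python3 - <<'E'
from h import *
c=capture("top");im=c["color"]
cv2.imwrite("pics/crop1.png",cv2.resize(cv2.cvtColor(im[150:270,230:400],cv2.COLOR_RGB2BGR),None,fx=4.7,fy=4.7,interpolation=cv2.INTER_CUBIC))
for nm,p in dict(o1=(293,176),o2=(403,176),o3=(403,251),o4=(293,251),m1=(242,169),m2=(453,168),m3=(456,259),m4=(241,259)).items(): print(nm,np.round(onz(c,p,.003),3))
hsv=cv2.cvtColor(im,cv2.COLOR_RGB2HSV)
r=regions_of(c,"carton")
m=min(r,key=lambda a:np.hypot(a["centre"][0]-268,a["centre"][1]-196))["region"]
ct=max(cv2.findContours(m.astype(np.uint8),cv2.RETR_EXTERNAL,2)[0],key=cv2.contourArea)
for p in cv2.approxPolyDP(ct,3,True)[:,0]: print(p,np.round(onz(c,p,.153),3),np.round(onz(c,p,.003),3))
r=regions_of(c,"cat")[0];print(np.round(onz(c,r["centre"],.05),3))
s=sense();print(s["tcp_pos"],np.round(s["ee_rot"],3))
E
```

```text
o1 [0.614 0.158 0.003]
o2 [ 0.608 -0.072  0.003]
o3 [ 0.45  -0.065  0.003]
o4 [0.456 0.161 0.003]
m1 [0.631 0.265 0.003]
m2 [ 0.623 -0.178  0.003]
m3 [ 0.431 -0.173  0.003]
m4 [0.442 0.267 0.003]
[275 168] [0.589 0.181 0.153] [0.632 0.196 0.003]
[250 171] [0.585 0.225 0.153] [0.627 0.248 0.003]
[250 213] [0.509 0.225 0.153] [0.537 0.249 0.003]
[260 227] [0.484 0.208 0.153] [0.507 0.228 0.003]
[287 225] [0.487 0.161 0.153] [0.51  0.172 0.003]
[286 190] [0.549 0.162 0.153] [0.584 0.173 0.003]
[ 0.533 -0.125  0.05 ]
[ 0.2282364  -0.58178333  0.22257631] [[-0.931 -0.365  0.   ]
 [-0.365  0.931 -0.   ]
 [-0.    -0.    -1.   ]]
```

View pics/crop1.png

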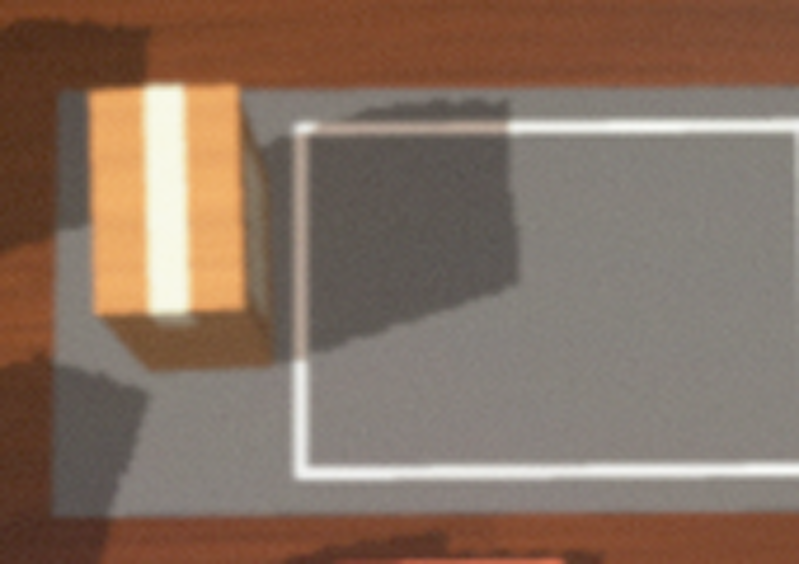

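The crop confirms it: the brown carton with white tape covers crop (88–270, 85–370), with its top centre near world (0.546, 0.198). The outline is centred at about (0.532, 0.045). I'll move behind the carton on its +y side, staying high.

```bash

python3 -m pendant '[{"x":0.08,"y":0.2,"z":0.06,"rz":0.024,"claw":0.4},{"x":0.16,"y":0.4,"z":0.11,"rz":0.048,"claw":0.4},{"x":0.24,"y":0.6,"z":0.11,"rz":0.072,"claw":0.4},{"x":0.32,"y":0.86,"z":0.11,"rz":0.095,"claw":0.4},{"x":0.32,"y":0.86,"z":0.11,"rz":0.095,"claw":0.4},{"x":0.32,"y":0.86,"z":0.11,"rz":0.095,"claw":0.4},{"x":0.32,"y":0.86,"z":0.11,"rz":0.095,"claw":0.4},{"x":0.32,"y":0.86,"z":0.11,"rz":0.095,"claw":0.4}]'
python3 -m pendant '[{"x":0.08,"y":0.2,"rz":0.024,"claw":0.4},{"x":0.16,"y":0.4,"rz":0.048,"claw":0.4},{"x":0.24,"y":0.6,"rz":0.072,"claw":0.4},{"x":0.32,"y":0.86,"rz":0.095,"claw":0.4},{"x":0.32,"y":0.86,"rz":0.095,"claw":0.4},{"x":0.32,"y":0.86,"rz":0.095,"claw":0.4},{"x":0.32,"y":0.86,"rz":0.095,"claw":0.4},{"x":0.32,"y":0.86,"rz":0.095,"claw":0.4}]'
python3 -m pendant '[{"x":0.08,"y":0.2,"rz":0.024,"claw":0.4},{"x":0.16,"y":0.4,"rz":0.048,"claw":0.4},{"x":0.24,"y":0.6,"rz":0.072,"claw":0.4},{"x":0.32,"y":0.86,"rz":0.095,"claw":0.4},{"x":0.32,"y":0.86,"rz":0.095,"claw":0.4},{"x":0.32,"y":0.86,"rz":0.095,"claw":0.4},{"x":0.32,"y":0.86,"rz":0.095,"claw":0.4},{"x":0.32,"y":0.86,"rz":0.095,"claw":0.4}]'
```

```text
$[0]: bad value
$[0]: bad value
$[0]: bad value
```

```bash

python3 -m pendant '[{"x":0.08,"y":0.2,"z":0.06,"rx":0,"ry":0,"rz":0.024,"claw":0.4},{"x":0.16,"y":0.4,"z":0.11,"rx":0,"ry":0,"rz":0.048,"claw":0.4},{"x":0.24,"y":0.6,"z":0.11,"rx":0,"ry":0,"rz":0.072,"claw":0.4},{"x":0.32,"y":0.86,"z":0.11,"rx":0,"ry":0,"rz":0.095,"claw":0.4},{"x":0.32,"y":0.86,"z":0.11,"rx":0,"ry":0,"rz":0.095,"claw":0.4},{"x":0.32,"y":0.86,"z":0.11,"rx":0,"ry":0,"rz":0.095,"claw":0.4},{"x":0.32,"y":0.86,"z":0.11,"rx":0,"ry":0,"rz":0.095,"claw":0.4},{"x":0.32,"y":0.86,"z":0.11,"rx":0,"ry":0,"rz":0.095,"claw":0.4}]'
```

```text
time_s: 1.65
tcp_pos: [0.3079, -0.3678, 0.2497]
ee_rot: [[-0.784, -0.621, -0.001], [-0.621, 0.784, 0.0], [0.0, 0.001, -1.0]]
wrist_force: [-0.6, -0.4, -0.8]
gripper_width: 0.404
gripper_force: 0.0
```

```bash

python3 -m pendant '[{"x":0.08,"y":0.2,"z":0,"rx":0,"ry":0,"rz":0.024,"claw":0.4},{"x":0.16,"y":0.4,"z":0,"rx":0,"ry":0,"rz":0.048,"claw":0.4},{"x":0.24,"y":0.6,"z":0,"rx":0,"ry":0,"rz":0.072,"claw":0.4},{"x":0.32,"y":0.86,"z":0,"rx":0,"ry":0,"rz":0.095,"claw":0.4},{"x":0.32,"y":0.86,"z":0,"rx":0,"ry":0,"rz":0.095,"claw":0.4},{"x":0.32,"y":0.86,"z":0,"rx":0,"ry":0,"rz":0.095,"claw":0.4},{"x":0.32,"y":0.86,"z":0,"rx":0,"ry":0,"rz":0.095,"claw":0.4},{"x":0.32,"y":0.86,"z":0,"rx":0,"ry":0,"rz":0.095,"claw":0.4}]'
python3 -m pendant '[{"x":0.08,"y":0.2,"z":0,"rx":0,"ry":0,"rz":0.024,"claw":0.4},{"x":0.16,"y":0.4,"z":0,"rx":0,"ry":0,"rz":0.048,"claw":0.4},{"x":0.24,"y":0.6,"z":0,"rx":0,"ry":0,"rz":0.072,"claw":0.4},{"x":0.32,"y":0.86,"z":0,"rx":0,"ry":0,"rz":0.095,"claw":0.4},{"x":0.32,"y":0.86,"z":0,"rx":0,"ry":0,"rz":0.095,"claw":0.4},{"x":0.32,"y":0.86,"z":0,"rx":0,"ry":0,"rz":0.095,"claw":0.4},{"x":0.32,"y":0.86,"z":0,"rx":0,"ry":0,"rz":0.095,"claw":0.4},{"x":0.32,"y":0.86,"z":0,"rx":0,"ry":0,"rz":0.095,"claw":0.4}]'
python3 -m pendant '[{"x":0.08,"y":0.2,"z":0,"rx":0,"ry":0,"rz":0.024,"claw":0.4},{"x":0.16,"y":0.4,"z":0,"rx":0,"ry":0,"rz":0.048,"claw":0.4},{"x":0.24,"y":0.6,"z":0,"rx":0,"ry":0,"rz":0.072,"claw":0.4},{"x":0.32,"y":0.86,"z":0,"rx":0,"ry":0,"rz":0.095,"claw":0.4},{"x":0.32,"y":0.86,"z":0,"rx":0,"ry":0,"rz":0.095,"claw":0.4},{"x":0.32,"y":0.86,"z":0,"rx":0,"ry":0,"rz":0.095,"claw":0.4},{"x":0.32,"y":0.86,"z":0,"rx":0,"ry":0,"rz":0.095,"claw":0.4},{"x":0.32,"y":0.86,"z":0,"rx":0,"ry":0,"rz":0.095,"claw":0.4}]'
python3 - <<'E'
from h import *
for n in("scene","top"): save(capture(n),n+"1.png")
E
```

```text
time_s: 2.65
tcp_pos: [0.3879, -0.153, 0.2499]
ee_rot: [[-0.567, -0.824, -0.0], [-0.824, 0.567, -0.0], [0.0, 0.0, -1.0]]
wrist_force: [0.1, -0.2, -1.1]
gripper_width: 0.406
gripper_force: 0.0
time_s: 3.65
tcp_pos: [0.468, 0.0619, 0.2502]
ee_rot: [[-0.299, -0.954, 0.0], [-0.954, 0.299, 0.0], [-0.0, -0.0, -1.0]]
wrist_force: [-0.3, 0.7, 0.6]
gripper_width: 0.401
gripper_force: 0.0
time_s: 4.65
tcp_pos: [0.5481, 0.2769, 0.2507]
ee_rot: [[-0.005, -1.0, 0.001], [-1.0, 0.005, 0.0], [-0.0, -0.001, -1.0]]
wrist_force: [-0.3, -0.2, -0.0]
gripper_width: 0.402
gripper_force: 0.0
```

View pics/scene1.png

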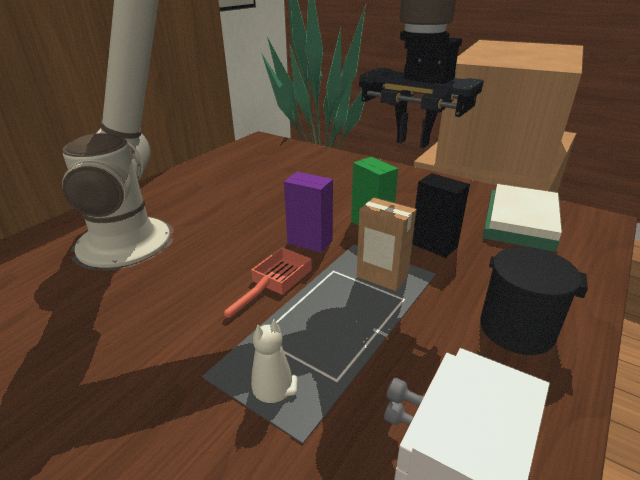

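The fingers at scene (415,125) hang clear behind the carton, between it and the look-alikes. Now down, then push high.

```bash

python3 -m pendant '[{"x":0,"y":0,"z":-0.1,"rx":0,"ry":0,"rz":0,"claw":0.4},{"x":0,"y":0,"z":-0.2,"rx":0,"ry":0,"rz":0,"claw":0.4},{"x":0,"y":0,"z":-0.3,"rx":0,"ry":0,"rz":0,"claw":0.4},{"x":0,"y":0,"z":-0.4,"rx":0,"ry":0,"rz":0,"claw":0.4},{"x":0,"y":0,"z":-0.47,"rx":0,"ry":0,"rz":0,"claw":0.4},{"x":0,"y":0,"z":-0.47,"rx":0,"ry":0,"rz":0,"claw":0.4},{"x":0,"y":-0.05,"z":-0.47,"rx":0,"ry":0,"rz":0,"claw":0.4},{"x":0,"y":-0.1,"z":-0.47,"rx":0,"ry":0,"rz":0,"claw":0.4}]'
python3 -m pendant '[{"x":0,"y":-0.03,"z":0,"rx":0,"ry":0,"rz":0,"claw":0.4},{"x":0,"y":-0.06,"z":0,"rx":0,"ry":0,"rz":0,"claw":0.4},{"x":0,"y":-0.09,"z":0,"rx":0,"ry":0,"rz":0,"claw":0.4},{"x":0,"y":-0.12,"z":0,"rx":0,"ry":0,"rz":0,"claw":0.4},{"x":0,"y":-0.15,"z":0,"rx":0,"ry":0,"rz":0,"claw":0.4},{"x":0,"y":-0.18,"z":0,"rx":0,"ry":0,"rz":0,"claw":0.4},{"x":0,"y":-0.21,"z":0,"rx":0,"ry":0,"rz":0,"claw":0.4},{"x":0,"y":-0.24,"z":0,"rx":0,"ry":0,"rz":0,"claw":0.4}]'
python3 - <<'E'
from h import *
for n in("scene","top"): save(capture(n),n+"2.png")
E
```

```text
time_s: 5.75
tcp_pos: [0.5486, 0.2525, 0.1337]
ee_rot: [[-0.003, -1.0, 0.002], [-1.0, 0.003, 0.001], [-0.001, -0.002, -1.0]]
wrist_force: [-0.7, -1.0, -0.3]
gripper_width: 0.4
gripper_force: 0.0
time_s: 6.75
tcp_pos: [0.5481, 0.1926, 0.1324]
ee_rot: [[-0.003, -1.0, -0.0], [-1.0, 0.003, -0.0], [0.0, 0.0, -1.0]]
wrist_force: [0.0, -0.0, -0.3]
gripper_width: 0.399
gripper_force: 0.0
```

View pics/scene2.png

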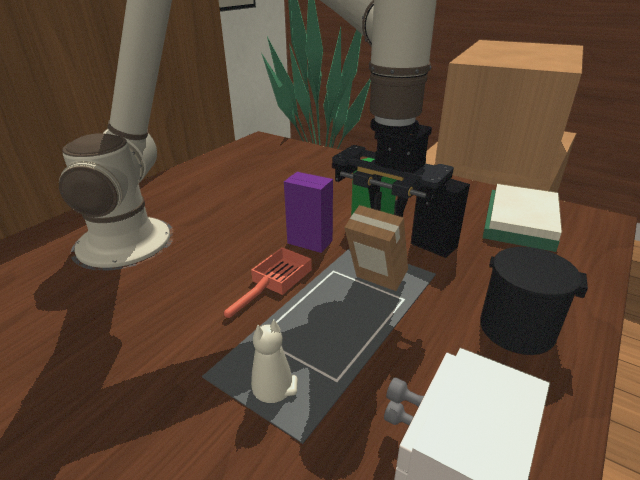

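The carton (scene 378,250) leans about 15–20° onto its far foot edge without sliding. I'll push on.

```bash

python3 -m pendant '[{"x":0,"y":-0.03,"z":0,"rx":0,"ry":0,"rz":0,"claw":0.4},{"x":0,"y":-0.06,"z":0,"rx":0,"ry":0,"rz":0,"claw":0.4},{"x":0,"y":-0.09,"z":0,"rx":0,"ry":0,"rz":0,"claw":0.4},{"x":0,"y":-0.12,"z":0,"rx":0,"ry":0,"rz":0,"claw":0.4},{"x":0,"y":-0.12,"z":0,"rx":0,"ry":0,"rz":0,"claw":0.4},{"x":0,"y":-0.12,"z":0,"rx":0,"ry":0,"rz":0,"claw":0.4},{"x":0,"y":-0.12,"z":0,"rx":0,"ry":0,"rz":0,"claw":0.4},{"x":0,"y":-0.12,"z":0,"rx":0,"ry":0,"rz":0,"claw":0.4}]'
python3 -m pendant '[{"x":0,"y":0.1,"z":0.1,"rx":0,"ry":0,"rz":0,"claw":0.4},{"x":0,"y":0.2,"z":0.1,"rx":0,"ry":0,"rz":0,"claw":0.4},{"x":0,"y":0.3,"z":0.1,"rx":0,"ry":0,"rz":0,"claw":0.4},{"x":0,"y":0.3,"z":0.1,"rx":0,"ry":0,"rz":0,"claw":0.4},{"x":0,"y":0.3,"z":0.1,"rx":0,"ry":0,"rz":0,"claw":0.4},{"x":0,"y":0.3,"z":0.1,"rx":0,"ry":0,"rz":0,"claw":0.4},{"x":0,"y":0.3,"z":0.1,"rx":0,"ry":0,"rz":0,"claw":0.4},{"x":0,"y":0.3,"z":0.1,"rx":0,"ry":0,"rz":0,"claw":0.4}]'
python3 - <<'E'
from h import *
for n in("scene","top"):
    c=capture(n);save(c,n+"3.png")
    for r in regions_of(c,"carton")[:4]:
        ys,xs=np.nonzero(r["region"]);print(n,round(r["conf"],2),np.round(r["centre"]),xs.min(),xs.max(),ys.min(),ys.max(),np.round(onz(c,r["centre"],.058),3))
E
```

```text
time_s: 7.85
tcp_pos: [0.5482, 0.1634, 0.1325]
ee_rot: [[-0.003, -1.0, 0.0], [-1.0, 0.003, 0.0], [-0.0, -0.0, -1.0]]
wrist_force: [-0.3, -0.1, 1.6]
gripper_width: 0.402
gripper_force: 0.0
time_s: 8.85
tcp_pos: [0.5483, 0.2378, 0.1576]
ee_rot: [[-0.004, -1.0, 0.0], [-1.0, 0.004, 0.0], [-0.0, -0.0, -1.0]]
wrist_force: [0.3, -0.3, -0.2]
gripper_width: 0.397
gripper_force: 0.0
scene 0.78 [369. 199.] 351 397 159 235 [0.416 0.381 0.058]
scene 0.73 [438. 214.] 411 469 174 257 [0.576 0.396 0.058]
scene 0.71 [310. 212.] 284 332 173 251 [0.337 0.252 0.058]
scene 0.62 [354. 296.] 312 397 255 340 [0.563 0.055 0.058]
top 0.96 [192. 195.] 165 207 178 212 [0.565 0.355 0.058]
top 0.94 [254. 302.] 231 276 278 331 [0.355 0.234 0.058]
top 0.76 [326. 202.] 286 364 178 228 [0.545 0.092 0.058]
top 0.66 [175. 264.] 146 209 233 289 [0.431 0.384 0.058]
```

View pics/scene3.png

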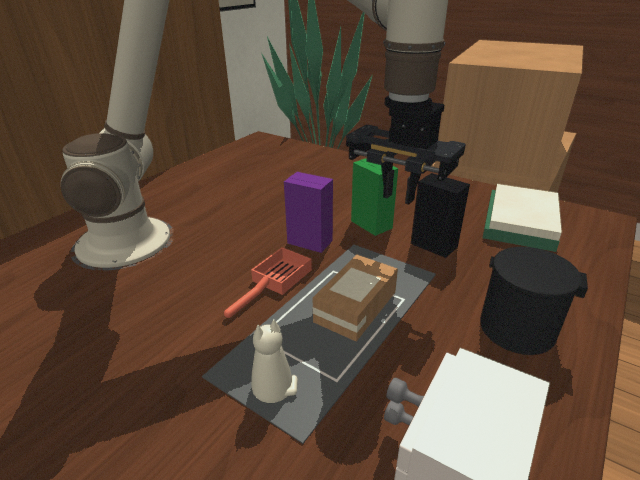

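View pics/top3.png

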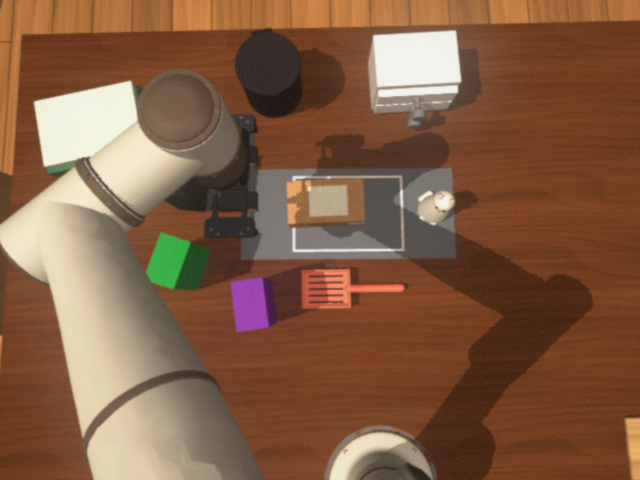

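The carton has toppled flat: in the top view it covers (286–364, 178–228), centred at about (0.545, 0.092). It now needs to slide about 45 mm along −y. I'll descend behind its foot and push low.

```bash

python3 -m pendant '[{"x":0,"y":0,"z":-0.1,"rx":0,"ry":0,"rz":0,"claw":0.4},{"x":0,"y":0,"z":-0.2,"rx":0,"ry":0,"rz":0,"claw":0.4},{"x":0,"y":0,"z":-0.3,"rx":0,"ry":0,"rz":0,"claw":0.4},{"x":0,"y":0,"z":-0.4,"rx":0,"ry":0,"rz":0,"claw":0.4},{"x":0,"y":0,"z":-0.5,"rx":0,"ry":0,"rz":0,"claw":0.4},{"x":0,"y":-0.05,"z":-0.5,"rx":0,"ry":0,"rz":0,"claw":0.4},{"x":0,"y":-0.12,"z":-0.5,"rx":0,"ry":0,"rz":0,"claw":0.4},{"x":0,"y":-0.18,"z":-0.5,"rx":0,"ry":0,"rz":0,"claw":0.4}]'
python3 -m pendant '[{"x":0,"y":-0.03,"z":0,"rx":0,"ry":0,"rz":0,"claw":0.4},{"x":0,"y":-0.06,"z":0,"rx":0,"ry":0,"rz":0,"claw":0.4},{"x":0,"y":-0.1,"z":0,"rx":0,"ry":0,"rz":0,"claw":0.4},{"x":0,"y":-0.14,"z":0,"rx":0,"ry":0,"rz":0,"claw":0.4},{"x":0,"y":-0.18,"z":0,"rx":0,"ry":0,"rz":0,"claw":0.4},{"x":0,"y":-0.22,"z":0,"rx":0,"ry":0,"rz":0,"claw":0.4},{"x":0,"y":-0.24,"z":0,"rx":0,"ry":0,"rz":0,"claw":0.4},{"x":0,"y":-0.24,"z":0,"rx":0,"ry":0,"rz":0,"claw":0.4}]'
python3 -m pendant '[{"x":0,"y":0.1,"z":0,"rx":0,"ry":0,"rz":0,"claw":0.4},{"x":0,"y":0.25,"z":0,"rx":0,"ry":0,"rz":0,"claw":0.4},{"x":0,"y":0.4,"z":0.1,"rx":0,"ry":0,"rz":0,"claw":0.4},{"x":0,"y":0.4,"z":0.3,"rx":0,"ry":0,"rz":0,"claw":0.4},{"x":0,"y":0.4,"z":0.5,"rx":0,"ry":0,"rz":0,"claw":0.4},{"x":0,"y":0.4,"z":0.6,"rx":0,"ry":0,"rz":0,"claw":0.4},{"x":0,"y":0.4,"z":0.6,"rx":0,"ry":0,"rz":0,"claw":0.4},{"x":0,"y":0.4,"z":0.6,"rx":0,"ry":0,"rz":0,"claw":0.4}]'
python3 - <<'E'
from h import *
for n in("scene","top"):
    c=capture(n);save(c,n+"4.png")
    for r in regions_of(c,"carton")[:5]:
        ys,xs=np.nonzero(r["region"])
        if onz(c,r["centre"],.058)[1]<.15:
            print(n,round(r["conf"],2),np.round(r["centre"]),xs.min(),xs.max(),ys.min(),ys.max(),np.round(onz(c,r["centre"],.058),3))
            if n=="top":print([np.round(onz(c,p,.058)[:2],3) for p in((xs.min(),ys.min()),(xs.max(),ys.max()))])
E
```

```text
time_s: 10.05
tcp_pos: [0.5488, 0.192, 0.0338]
ee_rot: [[-0.004, -1.0, 0.002], [-1.0, 0.004, 0.001], [-0.001, -0.002, -1.0]]
wrist_force: [0.0, 0.4, 1.1]
gripper_width: 0.397
gripper_force: 0.0
time_s: 11.05
tcp_pos: [0.5476, 0.1323, 0.0322]
ee_rot: [[-0.004, -1.0, -0.002], [-1.0, 0.004, -0.001], [0.001, 0.002, -1.0]]
wrist_force: [1.2, -0.4, -0.4]
gripper_width: 0.398
gripper_force: 0.0
time_s: 12.05
tcp_pos: [0.5472, 0.2327, 0.1811]
ee_rot: [[-0.003, -1.0, -0.003], [-1.0, 0.003, -0.001], [0.001, 0.003, -1.0]]
wrist_force: [-1.7, -0.7, -0.8]
gripper_width: 0.399
gripper_force: 0.0
scene 0.75 [340. 311.] 293 384 267 358 [0.563 0.013 0.058]
top 0.57 [350. 202.] 310 387 180 227 [0.543 0.045 0.058]
[array([0.59 , 0.122]), array([ 0.493, -0.026])]
```

View pics/top4.png

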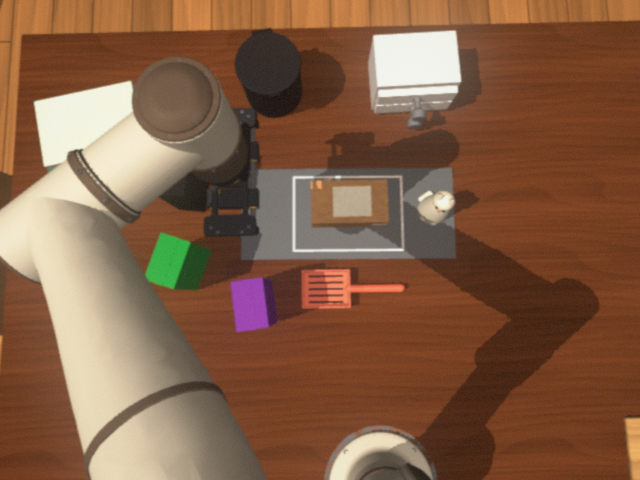

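View pics/scene4.png

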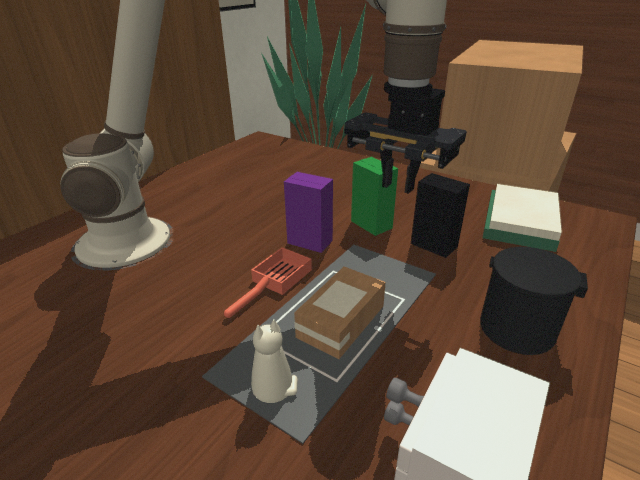

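The carton lies flat wholly inside the outline (top view 310–387, 180–227, centred at about (0.543, 0.045)). The cat (437,207) and scoop (331,289) have not moved, and the arm is clear.

```bash
python3 -c "
from station import *
print(finish_job())"
```

```text
the job is handed in; nothing more can be done
None
```

I toppled the carton, slid it until it lay flat and wholly inside the outline, and handed the job in at about 12 s with the cat and scoop still in place; the hand-in returned no verdict.

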